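Roll test of a flute tube

ROBOT

A 6-joint arm with a two-finger parallel gripper is mounted at the origin on the work surface. World frame = base frame: x ahead of the robot, y to its left, z up, the work surface at z = 0. Lengths are in m, angles in rad, forces in N, time in s.
With the tool pointing down it reaches from about 0.425 to 0.95 m from the base axis. Payload 14.7 kg.
Tool frame: the origin (TCP) lies midway between the tips of the shut fingers; the grasp point (between the pads) lies r.hold_point_z behind it (r.hold_point_z is the distance from the TCP to the grasp point, in m); z points along the fingers, y is the line along which they close (so a half turn about z gives the same grasp; the last joint's range is limited). The gripper opens to 85 mm and grips with 20 to 120 N. Pads are 22 mm wide; open, the fingers measure 114 mm over their backs; the gripper's body (76 mm by 85 mm) begins 54 mm behind the grasp point. The pads swing forward as they close: fully open they stand 13 mm farther back than shut.
Start: joints at [-1.279, 0.48, 1.596, -0, 1.065, -0.047], TCP at [0.216, -0.613, 0.231] pointing down, gripper open.
Joint ranges: [-2.75, 2.75], [-0.82, 2.05], [0.23, 2.67], [-1.56, 4.7], [0.09, 2.69], [-2.92, 2.92]. Speed limits (rad/s): [1.89, 1.89, 2.39, 3.01, 3.01, 3.01].

INTERFACE

Orientations are given as a rotation vector (axis times angle).
In Python, from plant import r gives the robot as it stands. The module is installed in compiled form; this text tells all that it offers.
- The arm moves only by the tool jog_arm, never from a script. Its argument "targets" is a list of rows, each a list of 7 numbers: the shift along the tool's x, y, z in mm, then the turn, a rotation vector about the tool's x, y, z in degrees, then the finger opening in mm, from 0 to 85.4. In form: [[tx, ty, tz, wx, wy, wz, jaw], ...]. A call has exactly 5 rows; each row shifts and turns the commanded pose from where the row before left it, along the tool's axes as they then stand; what a row does not reach is not made up. A row lasts 1/8 s, in which the tool goes at most 62.5 mm and 10.7 degrees, less where a joint would pass 70% of its speed; a pose out of reach is approached as far as the arm can. A call with a gripper value outside its range is refused whole. The fingers move at their own pace and stop on an object; the grip force is fixed at half the most. Time passes only in rows, so rows that do not move let the fingers close, or fill a call up. It gives the time, the measured TCP pose, the force, the opening and the grip force at its end, in the units of the state.
- r.sense(): the state, without advancing time (a new reading comes with each control period).
- r.capture(name): name is "scene" or "top" or "wrist"; returns (picture, depth): 420x560x3 uint8, red, green, blue; 420x560 float32, m along the optical axis (not along the pixel's ray), 0 where there is no reading.
- r.camera_info(name): a dict with "vertical_fov" (degrees; the focal length in pixels is half the picture's height over the tangent of half this angle, whatever the lens; pixels are square), "cx", "cy" (the principal point, pixels), "k1" (the pictures are not rectified: a ray, as slopes to the right and down, at radius r is drawn at 1 + k1 r^2 times it, then the intrinsics apply), "T" (4x4, takes a point from camera to world coordinates); the wrist camera has in their place "T_tool_cam" (4x4, takes a point from camera to tool coordinates, whose origin is the TCP and whose axes are the flange's). Camera axes: x right, y down, z forward; pixel columns grow to the right and rows downward; lengths in m; the calibration is good to about 2 mm. A picture is of the moment at which its call begins: read the wrist's pose just before it. camera_info takes no time and is no camera call.
- r.finish_job(): hands the job in; it is judged then, once.
Trained networks look in the newest picture that a camera, given by its name, has taken for a name from the list of things; names that differ only in an ending like _2 or _b are one class to them, and where a whole thing is asked for, a point or a joint stands for the part that bears it (a point fixed in the world has none). Each returns a list of dicts, best first, with "conf" (0 to 1); they miss things now and then, are a little off and sometimes report something else, mostly with a low value. They report only what shows in the picture. A call takes as long as a camera call. They do not tell look-alikes from the thing itself.
- r.recognise(label, camera): "point" ([x, y, z] in m, in the coordinates of the camera as it stood for that picture, good to about 4 mm: the middle of the surface that is visible of it).
- r.pinpoint(label, camera): "point" ([x, y, z] in m, in the coordinates of the camera as it stood for that picture, good to about 4 mm: a listed point, or the origin of a listed thing).
The state is a dict: "time": time; "joints": joint angles; "qvel": joint speeds; "effort": joint torques, N m; "eef_pos": TCP position; "ee_rot": TCP orientation; "contact_force": force on the tool from outside, world axes, zero at the start; "ft_torque": the same for the moment, N m; "finger_gap": finger opening in m; "gripper_force": force on a finger pad.
Only numpy, scipy, OpenCV 4.12 (cv2) and the standard library are available. Lean on these libraries where they do the work, as an engineer would, in place of code of your own. Each camera call takes 0.05 s, during which the arm holds its last target. There are 200 camera calls.

TASK

Roll-test the one flute tube that lies on the cork ledge of the sorting tray: set it crosswise on the upper half of the test ramp and let go. If it rolls down into the trough at the foot, leave it there; if it stays on the ramp, put it in the scrap well of the sorting tray. Leave the other tube where it lies on its board.

Things in the scene. Friction and masses are not known exactly. Their poses are not given: they have to be found in the camera images.
- round_tube_mid (a point): Centre of the sound flute tube: silvery metal, round, 26 mm diameter, 130 mm long, two thin dark bands, about 70 g, loose. Long axis = its y (level); x and z turn as it rolls. Let go across the ramp, it rolls down. It starts level on the tray's cork ledge or on the blue felt board (20 mm high, 100 by 150 mm, between ramp and tray); the squashed tube is in the other place.
- squashed_tube_mid (a point): Centre of the squashed flute tube: same metal, bands and length (130 mm) but crushed to 31 mm wide (its x) and 19 mm high (its z, up at the start), with 12 mm wide flats below and on top; long axis = its y; about 70 g, loose. Laid on its flat across the ramp it stays put. It starts level on the cork ledge or the blue felt board, where the round tube is not.
- ramp: Fixed ramp. Origin on the table under mid-deck; x level downhill, y across. Grey deck, 15 deg slope: x -110 mm (surface 79 mm high) to +110 mm (20 mm high); 65.5 mm high at x -60. Upper half: x < 0. Fences 12 mm above deck, 170 mm apart; a tube lies along y. Catch trough at the foot: x 110 to 156 mm, floor 6 mm high, outer walls 45 mm.
- tray: Fixed dark wood tray, 270 (x) by 190 mm (y), origin on the table under its middle. The -x end is a flat cork ledge, top 20 mm high, x -135 to -15 mm; the tube to test lies on it within 15 mm of x -75, y 0, roughly along y. The +x end is the scrap well, an empty open box, x -15 to 135 mm, middle x 60, y 0, walls 5 mm thick and 30 mm high, floor 5 mm high.
Not all that is in view belongs to the job. What is shaped like the part that bears squashed_tube_mid but green or red is not meant.

How it is judged:
By the outcome, as a careful person would: the job done as asked, in the order asked, and still so for the second after the job is handed in, with the robot touching nothing.
It also fails if it takes over 51 s, if anything falls off the work surface, if the arm or the gripper's body presses on something with over 40 N, if the wrist force passes 120 N, or if a joint passes its speed limit or range.

## Working session

There is one attempt and no reset: what is moved stays moved. The work goes in short steps, Python scripts to look and compute and a tool call to move; the robot and the scene stay as the last step left them, time stands still between calls to the robot, and variables do not carry over. Pictures are saved under pics/ and viewed, at most 10 in all, crops included, and the job is handed in when it is done.

Besides the shell and the picture viewer there is one more tool, called after ">>>" as name(argument=value, ...), one argument or row to a line, values as JSON. jog_arm: Moves the arm, as the interface text tells. Its arguments: {"type":"object","properties":{"targets":{"type":"array"}},"required":["targets"]}

```bash
mkdir -p pics
cat > h.py <<'E'
import numpy as np, cv2
from plant import r
from scipy.spatial.transform import Rotation as R
def camT(cam):
    i=r.camera_info(cam)
    if 'T' in i: return np.array(i['T'])
    s=r.sense(); T=np.eye(4); T[:3,:3]=R.from_rotvec(s['ee_rot']).as_matrix(); T[:3,3]=s['eef_pos']
    return T@np.array(i['T_tool_cam'])
def cloud(cam,depth,T):
    i=r.camera_info(cam); h,w=depth.shape
    f=h/2/np.tan(np.radians(i['vertical_fov'])/2)
    K=np.array([[f,0,i['cx']],[0,f,i['cy']],[0,0,1.]])
    v,u=np.mgrid[:h,:w]; p=np.stack([u.ravel(),v.ravel()],1).astype(np.float64)[:,None]
    n=cv2.undistortPoints(p,K,np.array([i['k1'],0,0,0,0.]))[:,0]
    d=depth.ravel()
    P=np.c_[n*d[:,None],d]@T[:3,:3].T+T[:3,3]
    return P.reshape(h,w,3)
def look(cam,name):
    T=camT(cam); p,d=r.capture(cam); P=cloud(cam,d,T); P[d==0]=np.nan
    cv2.imwrite(f'pics/{name}.png',p[:,:,::-1]); np.save(f'{name}.npy',P); return p,P,T
E
python3 - <<'E'
from h import *
np.set_printoptions(precision=4,suppress=True)
for c in ('top','scene'):
    p,P,T=look(c,c+'1')
    print(c,T[:3,3])
    for l in ('round_tube_mid','squashed_tube_mid','ramp','tray'):
        print(l,[(np.round(T[:3,:3]@np.array(o['point'])+T[:3,3],3).tolist(),round(o['conf'],2)) for o in r.pinpoint(l,c)])
print(r.hold_point_z, r.sense()['ee_rot'])
a=cv2.imread('pics/top1.png');cv2.imwrite('pics/top1b.png',cv2.resize(a,(800,600)))
E
```

```text
top [ 0.2497 -0.0709  1.3533]
round_tube_mid [([0.573, 0.003, 0.03], 0.77)]
squashed_tube_mid [([0.409, -0.252, 0.029], 0.59)]
ramp []
tray [([0.484, -0.25, -0.002], 0.6)]
scene [ 0.7922 -0.4794  0.9051]
round_tube_mid [([0.581, 0.003, 0.03], 0.74)]
squashed_tube_mid [([0.23, -0.252, 0.007], 0.96), ([0.273, -0.441, 0.012], 0.83), ([0.408, -0.254, 0.029], 0.8)]
ramp [([0.537, 0.287, -0.003], 0.7)]
tray [([0.482, -0.245, -0.0], 0.68)]
0.0187 [-3.0966 -0.5297  0.    ]
```

View pics/top1b.png

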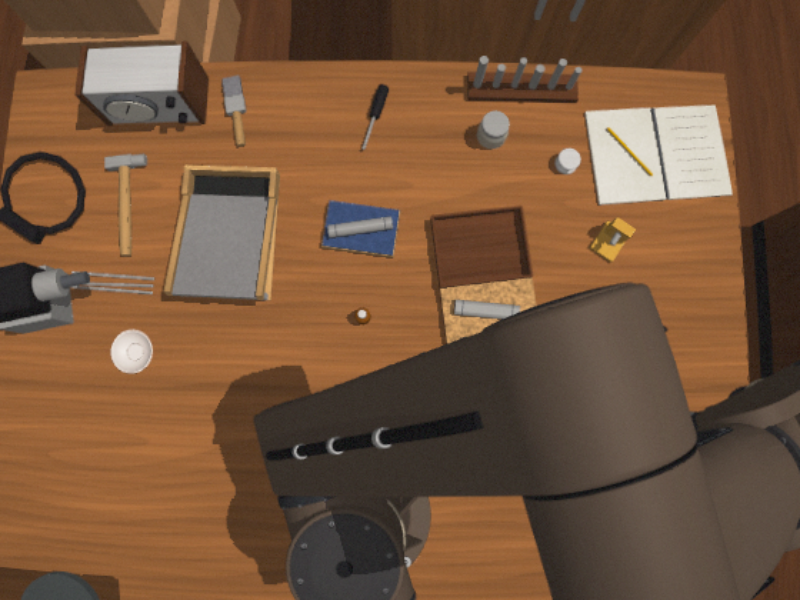

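View pics/scene1.png

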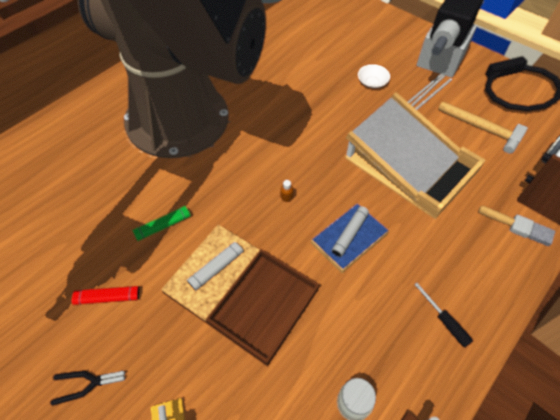

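The top view shows the ramp at (222,235), the blue board with a tube at (360,228), and the tray with its cork ledge and a tube at (487,310). In the scene view the ledge tube is at (216,265). The green (162,222) and red (105,295) bars are look-alikes lying on the table. The tube to test is the silvery one on the cork. I'll measure it and confirm in a crop.

Run:
```python
from h import *
np.set_printoptions(precision=4,suppress=True)
def pca(Q):
    c=Q[:,:2].mean(0); w,V=np.linalg.eigh(np.cov(Q[:,:2].T)); v=V[:,1]
    e=(Q[:,:2]-c)@V; mid=c+V@((np.percentile(e,99,0)+np.percentile(e,1,0))/2)
    return mid,np.degrees(np.arctan2(v[1],v[0]))%180,np.percentile(e,99,0)-np.percentile(e,1,0)
for c in ('top1','scene1'):
    P=np.load(c+'.npy'); Q=P.reshape(-1,3); Q=Q[~np.isnan(Q[:,0])]
    for n,x,y in (('ledge',.408,-.253),('board',.577,.003)):
        S=Q[(np.hypot(Q[:,0]-x,Q[:,1]-y)<.085)]; t=S[(S[:,2]>.0265)&(S[:,2]<.06)]
        print(c,n,*pca(t),'z95',np.percentile(t[:,2],[50,90,97]),len(t),'base z',np.median(S[(S[:,2]>.01)&(S[:,2]<.026),2]))
    S=Q[(abs(Q[:,0]-.52)<.07)&(abs(Q[:,1]-.287)<.05)]
    A=np.c_[S[:,:2],np.ones(len(S))]; k=np.linalg.lstsq(A,S[:,2],rcond=None)[0]
    print('ramp',k,'slope',np.degrees(np.arctan(np.hypot(*k[:2]))),'downhill deg',np.degrees(np.arctan2(-k[1],-k[0])))
    S=Q[(abs(Q[:,0]-.482)<.2)&(abs(Q[:,1]+.25)<.13)&(Q[:,2]>.012)&(Q[:,2]<.06)]
    print('tray',cv2.minAreaRect(S[:,:2].astype(np.float32)))
    S=Q[(abs(Q[:,0]-.55)<.2)&(abs(Q[:,1]-.287)<.15)&(Q[:,2]>.03)&(Q[:,2]<.12)]
    print('ramp rect',cv2.minAreaRect(S[:,:2].astype(np.float32)))
a=cv2.imread('pics/scene1.png')[190:330,140:400];cv2.imwrite('pics/crop1.png',cv2.resize(a,None,fx=3,fy=3,interpolation=2))
```

```text
top1 ledge [ 0.4351 -0.2523] 87.67521507115346 [0.0823 0.1292] z95 [0.037  0.0411 0.0431] 538 base z 0.019786326993989856
top1 board [0.577  0.0044] 98.30201000920222 [0.0264 0.1286] z95 [0.0431 0.0475 0.0494] 415 base z 0.019411783750454825
ramp [-0.2735  0.0063  0.1935] slope 15.300938002927232 downhill deg -1.3246863236258153
tray ((0.48551979660987854, -0.25154274702072144), (0.26485151052474976, 0.19287994503974915), 7.174931049346924)
ramp rect ((0.525833785533905, 0.3057868480682373), (0.24622541666030884, 0.3606015741825104), 87.59516143798828)
scene1 ledge [ 0.4376 -0.2553] 81.54420963335635 [0.0863 0.1315] z95 [0.0369 0.0397 0.0407] 1027 base z 0.019311669195510084
scene1 board [0.5769 0.0051] 98.55296309988512 [0.0251 0.1295] z95 [0.043  0.0464 0.0474] 638 base z 0.01939577164973416
ramp [-0.2691  0.0076  0.1905] slope 15.069434806063613 downhill deg -1.6235354647797542
tray ((0.4807717800140381, -0.24957695603370667), (0.2725929915904999, 0.19299545884132385), 7.022045135498047)
ramp rect ((0.5640559196472168, 0.28198492527008057), (0.20080657303333282, 0.27816683053970337), 87.97785186767578)
```

View pics/crop1.png

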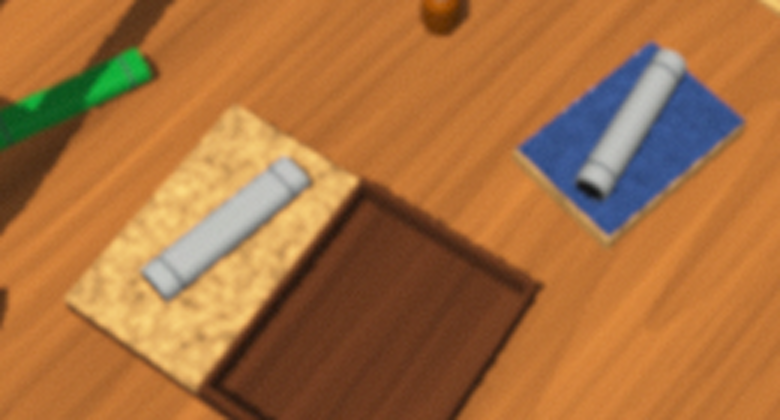

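The crop confirms it: the ledge tube at (228,228) in the crop is the silvery one, wide with a flat top, top at about 39–40 mm, so it looks squashed. The board tube at (632,122) is round, top at about 46 mm. I'll still run the test as asked, starting with a move above the ledge.

```bash
cat >> h.py <<'E'
from scipy.spatial.transform import Slerp
def rotm(yaw_y,tilt=0):
    """tool z down; tool y along world yaw_y deg; tilt: turn about tool x"""
    y=np.array([np.cos(np.radians(yaw_y)),np.sin(np.radians(yaw_y)),0]); z=np.array([0,0,-1.])
    return R.from_matrix(np.c_[np.cross(y,z),y,z])*R.from_euler('x',tilt,degrees=True)
def plan(wps,p=None,q=None):
    """wps: (pos,Rot,nrows); shift in tool axes before each row's turn"""
    s=r.sense()
    if p is None: p,q=np.array(s['eef_pos']),R.from_rotvec(s['ee_rot'])
    for P1,q1,n in wps:
        P1=np.array(P1); sl=Slerp([0,1],R.concatenate([q,q1])); p0=p
        for k in range(1,n+1):
            pn=p0+(P1-p0)*k/n; qn=sl(k/n)
            print(np.round(q.inv().apply(pn-p)*1000,1).tolist(), np.round(np.degrees((q.inv()*qn).as_rotvec()),2).tolist()); p,q=pn,qn
        print('--')
E
python3 - <<'E'
from h import *
for c in ('top1','scene1'):
    P=np.load(c+'.npy'); Q=P.reshape(-1,3); Q=Q[~np.isnan(Q[:,0])]
    S=Q[(abs(Q[:,0]-.405)<.035)&(abs(Q[:,1]+.253)<.08)&(Q[:,2]>.030)&(Q[:,2]<.06)].astype(np.float32)
    print(cv2.minAreaRect(S[:,:2]),np.percentile(S[:,2],[50,90]))
plan([((.40,-.25,.2),rotm(5),8)])
E
```

```text
Traceback (most recent call last):
cv2.error: OpenCV(4.12.0) /io/opencv/modules/imgproc/src/convhull.cpp:143: error: (-215:Assertion failed) total >= 0 && (depth == CV_32F || depth == CV_32S) in function 'convexHull'
```

Run:
```python
from h import *
for c in ('top1','scene1'):
    P=np.load(c+'.npy'); Q=P.reshape(-1,3); Q=Q[~np.isnan(Q[:,0])]
    S=Q[(abs(Q[:,0]-.405)<.035)&(abs(Q[:,1]+.253)<.08)&(Q[:,2]>.030)&(Q[:,2]<.06)].astype(np.float32)
    print(cv2.minAreaRect(np.ascontiguousarray(S[:,:2])),np.percentile(S[:,2],[50,90]))
plan([((.40,-.25,.2),rotm(5),8)])
```

```text
((0.41032853722572327, -0.2464352548122406), (0.13947580754756927, 0.032761383801698685), 88.18073272705078) [0.03788422 0.0413606 ]
((0.410456120967865, -0.2514002323150635), (0.13293243944644928, 0.03285626694560051), 83.54435729980469) [0.0374914  0.03987053]
[36.8, -35.2, 3.9] [-0.0, -0.0, -9.45]
[42.0, -28.6, 3.9] [-0.0, -0.0, -9.45]
[46.2, -21.4, 3.9] [-0.0, -0.0, -9.45]
[49.1, -13.5, 3.9] [-0.0, -0.0, -9.45]
[50.6, -5.2, 3.9] [-0.0, -0.0, -9.45]
[50.8, 3.1, 3.9] [-0.0, -0.0, -9.45]
[49.6, 11.4, 3.9] [-0.0, -0.0, -9.45]
[47.0, 19.4, 3.9] [-0.0, -0.0, -9.45]
--
```

>>> jog_arm(
  targets=[
    [37,-35,4,0,0,-8.5,85],
    [42,-29,4,0,0,-8.5,85],
    [46,-22,4,0,0,-8.5,85],
    [48,-15,4,0,0,-8.5,85],
    [50,-8,4,0,0,-8.5,85],
  ],
)

```text
time: 1.12
eef_pos: [0.3342, -0.3867, 0.2114]
ee_rot: [2.69, 1.622, 0.0]
contact_force: [0.8, -0.1, -0.9]
finger_gap: 0.085
gripper_force: 0.0
```

Run:
```python
from h import *
print(r.sense()['eef_pos']); plan([((.40,-.25,.2),rotm(-5),4)])
```

```text
[ 0.33420738 -0.38666465  0.21136088]
[37.9, -1.4, 2.8] [0.01, 0.0, -5.71]
[37.8, 2.4, 2.8] [0.01, 0.0, -5.71]
[37.4, 6.1, 2.8] [0.01, 0.0, -5.71]
[36.6, 9.8, 2.8] [0.01, 0.0, -5.71]
--
```

>>> jog_arm(
  targets=[
    [38,-1,3,0,0,-5.7,85],
    [38,2,3,0,0,-5.7,85],
    [37,6,3,0,0,-5.7,85],
    [36,10,3,0,0,-5.7,85],
    [0,0,0,0,0,0,85],
  ],
)

```text
time: 1.75
eef_pos: [0.4006, -0.2506, 0.1993]
ee_rot: [-2.317, -2.121, -0.0]
contact_force: [-0.2, -0.1, 0.3]
finger_gap: 0.0849
gripper_force: 0.0
```

```bash
cat >> h.py <<'E'
def rect(P,c,zlo,zhi,rad=(.045,.085)):
    Q=P.reshape(-1,3); Q=Q[~np.isnan(Q[:,0])]
    S=Q[(abs(Q[:,0]-c[0])<rad[0])&(abs(Q[:,1]-c[1])<rad[1])&(Q[:,2]>zlo)&(Q[:,2]<zhi)].astype(np.float32)
    return cv2.minAreaRect(np.ascontiguousarray(S[:,:2])),np.percentile(S[:,2],[5,50,95]),len(S)
E
python3 - <<'E'
from h import *
p,P,T=look('wrist','w1'); s=r.sense(); print(s['eef_pos'],s['ee_rot'])
print(rect(P,(.41,-.25),.029,.06,(.035,.08)))
print(rect(P,(.41,-.25),.015,.024,(.035,.08)))
E
```

```text
[ 0.40037243 -0.25173585  0.19938594] [ 2.31962896e+00  2.11853219e+00 -2.93782412e-05]
(((0.4112670421600342, -0.250293493270874), (0.12954089045524597, 0.03068738430738449), 84.66229248046875), array([0.03357975, 0.03846626, 0.03997044]), 5119)
(((0.41000092029571533, -0.24999499320983887), (0.15997090935707092, 0.06999466568231583), 89.9991455078125), array([0.01887361, 0.02006283, 0.02125091]), 8048)
```

View pics/w1.png

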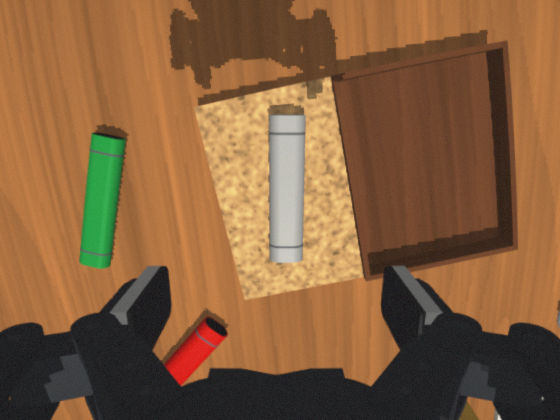

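Run:
```python
from h import *
plan([((.411,-.2503,.10),rotm(-5.3),2),((.4112,-.2503,.023),rotm(-5.3),3)])
```

```text
[1.2, 5.2, 49.7] [0.0, 0.0, 0.06]
[1.2, 5.2, 49.7] [0.0, 0.0, 0.06]
--
[0.0, 0.1, 25.7] [0.0, -0.0, 0.0]
[0.0, 0.1, 25.7] [0.0, -0.0, -0.0]
[0.0, 0.1, 25.7] [0.0, -0.0, -0.0]
--
```

>>> jog_arm(
  targets=[
    [1,5,50,0,0,0,58],
    [1,5.5,50,0,0,0,58],
    [0,0,35,0,0,0,58],
    [0,0,28,0,0,0,58],
    [0,0,13,0,0,0,58],
  ],
)

```text
time: 2.42
eef_pos: [0.4099, -0.2519, 0.0221]
ee_rot: [-2.322, -2.114, 0.001]
contact_force: [0.0, 0.9, -0.5]
finger_gap: 0.0581
gripper_force: 0.0
```

>>> jog_arm(
  targets=[
    [0,0,0,0,0,0,58],
    [0,0,0,0,0,0,20],
    [0,0,0,0,0,0,20],
    [0,0,0,0,0,0,20],
    [0,0,0,0,0,0,20],
  ],
)

```text
time: 3.05
eef_pos: [0.4112, -0.252, 0.0246]
ee_rot: [2.32, 2.115, 0.001]
contact_force: [-2.4, -1.5, 10.7]
finger_gap: 0.0285
gripper_force: 58.4
```

>>> jog_arm(
  targets=[
    [0,0,-5,0,0,0,20],
    [0,0,-15,0,0,0,20],
    [0,0,-40,0,0,0,20],
    [0,0,-60,0,0,0,20],
    [0,0,-55,0,0,0,20],
  ],
)

```text
time: 3.68
eef_pos: [0.4104, -0.2513, 0.2014]
ee_rot: [2.321, 2.116, 0.0]
contact_force: [1.4, -0.9, -2.2]
finger_gap: 0.0283
gripper_force: 59.6
```

Run:
```python
from h import *
p,P,T=look('wrist','w2'); s=r.sense(); print(s['eef_pos'],s['finger_gap'])
q=R.from_rotvec(s['ee_rot']); L=q.inv().apply(P.reshape(-1,3)-s['eef_pos']).reshape(P.shape)
Q=L.reshape(-1,3);Q=Q[~np.isnan(Q[:,0])]
S=Q[(abs(Q[:,1])<.0125)&(abs(Q[:,0])<.09)&(Q[:,2]>-.04)&(Q[:,2]<.03)]
print(np.percentile(S,[1,50,99],axis=0),len(S))
for a in np.arange(-.08,.09,.02):
    t=S[abs(S[:,0]-a)<.01]; print(round(a,2),len(t),np.percentile(t[:,2],10) if len(t) else None)
print(q.as_matrix().round(3))
```

```text
[ 0.41289089 -0.25291597  0.20758216] 0.028769854582739365
[[-0.03627798 -0.01224379 -0.00978234]
 [ 0.02387805 -0.00018468 -0.00816827]
 [ 0.06770854  0.01221385 -0.0041402 ]] 16385
-0.08 0 None
-0.06 0 None
-0.04 856 -0.008737693141545582
-0.02 2413 -0.008819923835636779
0.0 2787 -0.00898088740723375
0.02 3143 -0.009064900749423854
0.04 3529 -0.00917106332795264
0.06 3657 -0.00930651684986543
0.08 0 None
[[ 0.092  0.996  0.007]
 [ 0.996 -0.092 -0.005]
 [-0.004  0.008 -1.   ]]
```

View pics/w2.png

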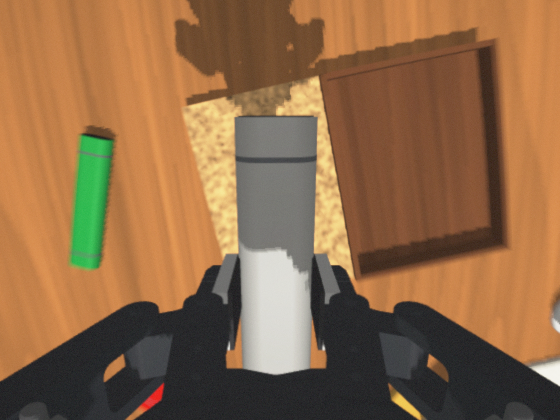

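The tube is firmly held, near its middle and level: its far end is at (277,117), with the pads around rows 260–340. Next is the carry to the ramp.

Run:
```python
from h import *
plan([((.54,0,.22),rotm(-3),5),((.503,.288,.162),rotm(-1.6,15),5)])
```

```text
[52.7, 20.7, -2.6] [0.09, 0.05, -0.46]
[52.5, 21.1, -2.5] [0.09, 0.05, -0.46]
[52.4, 21.5, -2.5] [0.09, 0.05, -0.46]
[52.2, 21.9, -2.5] [0.09, 0.05, -0.46]
[52.0, 22.3, -2.5] [0.09, 0.05, -0.46]
--
[57.1, -10.4, 11.6] [3.0, -0.04, -0.28]
[57.2, -9.5, 12.1] [3.0, -0.04, -0.28]
[57.2, -8.6, 12.5] [3.0, -0.04, -0.28]
[57.3, -7.6, 12.9] [3.0, -0.04, -0.28]
[57.3, -6.7, 13.2] [3.0, -0.04, -0.28]
--
```

>>> jog_arm(
  targets=[
    [52.7,20.7,-2.5,0,0,-0.5,20],
    [52.5,21,-2.5,0,0,-0.5,20],
    [52.5,21.5,-2.5,0,0,-0.5,20],
    [52,22,-2.5,0,0,-0.5,20],
    [52,22,-2.5,0,0,-0.5,20],
  ],
)

```text
time: 4.35
eef_pos: [0.5376, 0.0034, 0.2122]
ee_rot: [2.274, 2.167, 0.001]
contact_force: [0.6, -1.1, -1.9]
finger_gap: 0.0285
gripper_force: 59.6
```

>>> jog_arm(
  targets=[
    [57,-10.5,11.5,3,0,-0.3,20],
    [57,-9.5,12,3,0,-0.3,20],
    [57,-8.5,12.5,3,0,-0.3,20],
    [57,-7.5,13,3,0,-0.3,20],
    [57,-6.5,13,3,0,-0.3,20],
  ],
)

```text
time: 4.97
eef_pos: [0.4987, 0.2902, 0.1544]
ee_rot: [-2.101, -2.056, 0.268]
contact_force: [1.2, 0.2, -1.4]
finger_gap: 0.0285
gripper_force: 59.6
```

>>> jog_arm(
  targets=[
    [0,0,0,0,0,0,20],
    [0,0,0,0,0,0,20],
    [0,0,0,0,0,0,20],
    [0,0,0,0,0,0,20],
    [0,0,0,0,0,0,20],
  ],
)

```text
time: 5.6
eef_pos: [0.4994, 0.2877, 0.1538]
ee_rot: [-2.103, -2.055, 0.266]
contact_force: [0.2, -0.3, -0.8]
finger_gap: 0.0287
gripper_force: 59.6
```

Run:
```python
from h import *
p,P,T=look('wrist','w3'); s=r.sense(); print(s['eef_pos'],s['finger_gap']); q=R.from_rotvec(s['ee_rot']);print(q.as_matrix().round(3))
p,P2,T=look('top','top3')
for P in (P2,P):
    Q=P.reshape(-1,3);Q=Q[~np.isnan(Q[:,0])]
    S=Q[(abs(Q[:,0]-.55)<.05)&(abs(Q[:,1]-.287)<.14)]
    h=S[:,2]-(.1905-.2691*S[:,0]+.0076*S[:,1])
    f=S[(h>.007)&(h<.02)]; print('fence y',np.histogram(f[:,1],28,(.147,.427))[0])
    S=S[abs(h)<.005]; A=np.c_[S[:,:2],np.ones(len(S))]; print(np.linalg.lstsq(A,S[:,2],rcond=None)[0],S[:,1].min(),S[:,1].max(),len(S))
```

```text
[0.49933758 0.28776105 0.15373854] 0.028394836817415253
[[ 0.024  0.966 -0.258]
 [ 1.    -0.022  0.009]
 [ 0.004 -0.259 -0.966]]
fence y [ 0  0  0 57 95  2  0  0  0  2  1  0  0  0  0  0  0  0  0  0  0  0  0  0
  0  0  0  0]
[-0.27582385  0.00538451  0.19504435] 0.18149584573735325 0.31469317669132546 922
fence y [   0    0    0    0   91   45    0    0    0    0    0    0    0    0
    0    0    0    0    0    0    0   22 2721 1016    0    0    0    0]
[-0.26702253  0.01114416  0.18972612] 0.19940594259290986 0.3702793195857565 29766
```

View pics/w3.png

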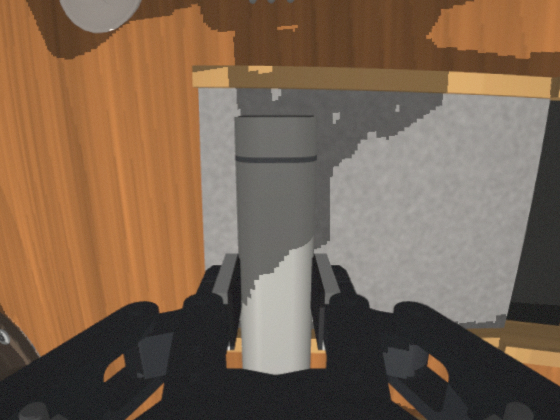

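The wrist view shows the tube over the deck, between fences at about y 0.199 and 0.370, aligned across the ramp at its upper end. Lowering along the deck normal.

>>> jog_arm(
  targets=[
    [-4,0,25,0,0,0,20],
    [0,0,25,0,0,0,20],
    [0,0,20,0,0,0,20],
    [0,0,10,0,0,0,20],
    [0,0,4,0,0,0,20],
  ],
)

```text
time: 6.32
eef_pos: [0.4773, 0.285, 0.0721]
ee_rot: [-2.102, -2.056, 0.267]
contact_force: [0.4, -0.3, -0.2]
finger_gap: 0.0285
gripper_force: 59.6
```

>>> jog_arm(
  targets=[
    [0,0,0,0,0,0,20],
    [0,0,0,0,0,0,20],
    [0,0,1,0,0,0,20],
    [0,0,1,0,0,0,20],
    [0,0,0,0,0,0,20],
  ],
)

```text
time: 6.95
eef_pos: [0.4768, 0.285, 0.0704]
ee_rot: [-2.102, -2.056, 0.267]
contact_force: [0.5, 0.5, -0.8]
finger_gap: 0.0287
gripper_force: 59.6
```

>>> jog_arm(
  targets=[
    [0,0,0.7,0,0,0,20],
    [0,0,0.7,0,0,0,20],
    [0,0,0,0,0,0,20],
    [0,0,0,0,0,0,20],
    [0,0,0,0,0,0,20],
  ],
)

```text
time: 7.58
eef_pos: [0.4768, 0.2851, 0.07]
ee_rot: [-2.102, -2.056, 0.266]
contact_force: [-1.2, -1.7, 15.1]
finger_gap: 0.0284
gripper_force: 61.4
```

Contact with the deck. Easing off and letting go.

>>> jog_arm(
  targets=[
    [0,0,-0.7,0,0,0,20],
    [0,0,0,0,0,0,20],
    [0,0,0,0,0,0,34],
    [0,0,0,0,0,0,42],
    [0,0,0,0,0,0,56],
  ],
)

```text
time: 8.2
eef_pos: [0.4766, 0.285, 0.0696]
ee_rot: [-2.102, -2.056, 0.267]
contact_force: [-0.1, -0.2, 0.3]
finger_gap: 0.0558
gripper_force: 0.0
```

>>> jog_arm(
  targets=[
    [0,0,0,0,0,0,60],
    [0,0,0,0,0,0,60],
    [0,0,-15,0,0,0,60],
    [0,0,-35,0,0,0,60],
    [0,0,-50,0,0,0,60],
  ],
)

```text
time: 8.82
eef_pos: [0.5023, 0.2838, 0.1676]
ee_rot: [-2.102, -2.055, 0.269]
contact_force: [1.3, 0.9, -0.8]
finger_gap: 0.0602
gripper_force: 0.0
```

>>> jog_arm(
  targets=[
    [0,0,0,0,0,0,60],
    [0,0,0,0,0,0,60],
    [0,0,0,0,0,0,60],
    [0,0,0,0,0,0,60],
    [0,0,0,0,0,0,60],
  ],
)

```text
time: 9.45
eef_pos: [0.5022, 0.284, 0.1658]
ee_rot: [-2.102, -2.055, 0.268]
contact_force: [0.3, -0.2, 0.2]
finger_gap: 0.06
gripper_force: 0.0
```

```bash
cat > m.py <<'E'
from h import *
import sys
p,P,T=look('wrist',sys.argv[1]); s=r.sense(); q=R.from_rotvec(s['ee_rot']); print(s['time'],s['eef_pos'],q.as_matrix().round(3).tolist())
L=q.inv().apply(P.reshape(-1,3)-s['eef_pos']); ok=~np.isnan(L[:,0]); L=L[ok]; W=P.reshape(-1,3)[ok]
h=(W[:,2]-(.1900-.2685*W[:,0]+.0090*W[:,1]))*.966
m=(h>.010)&(h<.03)&(abs(W[:,1]-.285)<.075)&(W[:,0]>.42)&(W[:,0]<.65)&(L[:,2]>.02)
S=L[m].astype(np.float32); print(len(S),'tool frame',cv2.minAreaRect(np.ascontiguousarray(S[:,:2])),'z',np.percentile(S[:,2],[5,50]),'world',np.median(W[m],0))
E
python3 m.py w4
```

```text
9.5 [0.50227004 0.28406945 0.16594614] [[0.023, 0.966, -0.259], [1.0, -0.021, 0.009], [0.003, -0.259, -0.966]]
8597 tool frame ((0.0015605911612510681, 0.0012295721098780632), (0.031090784817934036, 0.13084326684474945), 89.93891906738281) z [0.08365347 0.08503839] world [0.48171468 0.29395026 0.08364699]
```

View pics/w4.png

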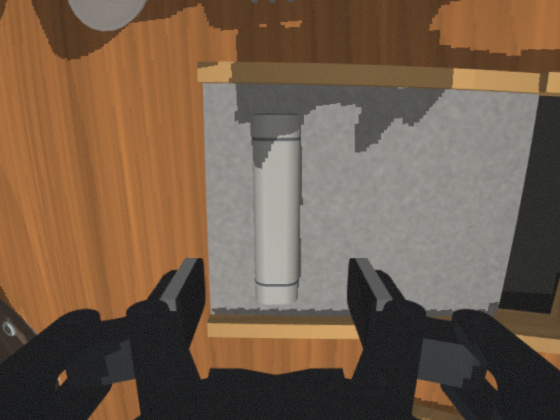

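The tube stays on the deck at (277,208), 1 mm from where I let go. I'll wait a little longer and measure again to be sure.

>>> jog_arm(
  targets=[
    [0,0,0,0,0,0,60],
    [0,0,0,0,0,0,60],
    [0,0,0,0,0,0,60],
    [0,0,0,0,0,0,60],
    [0,0,0,0,0,0,60],
  ],
)

```text
time: 10.12
eef_pos: [0.5025, 0.2841, 0.1663]
ee_rot: [-2.102, -2.056, 0.267]
contact_force: [-0.4, -0.1, -0.6]
finger_gap: 0.0601
gripper_force: 0.0
```

>>> jog_arm(
  targets=[
    [0,0,0,0,0,0,60],
    [0,0,0,0,0,0,60],
    [0,0,0,0,0,0,60],
    [0,0,0,0,0,0,60],
    [0,0,0,0,0,0,60],
  ],
)

```text
time: 10.75
eef_pos: [0.5025, 0.2841, 0.1663]
ee_rot: [-2.102, -2.056, 0.267]
contact_force: [0.3, 0.9, -0.9]
finger_gap: 0.0598
gripper_force: 0.0
```

```bash
python3 m.py w5
```

```text
10.8 [0.50251764 0.28408102 0.16629797] [[0.023, 0.966, -0.259], [1.0, -0.021, 0.009], [0.003, -0.259, -0.966]]
8555 tool frame ((0.0017686039209365845, 0.00100752804428339), (0.03109123185276985, 0.13061979413032532), 89.84342956542969) z [0.08406041 0.08548121] world [0.48167244 0.29399341 0.08365752]
```

It hasn't moved, so it fails the roll test and goes to scrap. Grasping it again.

>>> jog_arm(
  targets=[
    [0,1,30,0,0,0,60],
    [0,0,30,0,0,0,60],
    [0,0,24,0,0,0,60],
    [0,0,12,0,0,0,60],
    [0,0,3.5,0,0,0,60],
  ],
)

```text
time: 11.42
eef_pos: [0.4776, 0.285, 0.0697]
ee_rot: [-2.102, -2.056, 0.268]
contact_force: [0.1, -0.3, 0.4]
finger_gap: 0.0602
gripper_force: 0.0
```

>>> jog_arm(
  targets=[
    [0,0,0,0,0,0,60],
    [0,0,0,0,0,0,20],
    [0,0,0,0,0,0,20],
    [0,0,0,0,0,0,20],
    [0,0,0,0,0,0,20],
  ],
)

```text
time: 12.05
eef_pos: [0.4783, 0.2852, 0.0709]
ee_rot: [-2.103, -2.056, 0.265]
contact_force: [-0.6, -0.8, 8.5]
finger_gap: 0.0288
gripper_force: 58.9
```

>>> jog_arm(
  targets=[
    [0,0,-5,0,0,0,20],
    [0,0,-20,0,0,0,20],
    [0,0,-40,0,0,0,20],
    [0,0,-50,0,0,0,20],
    [0,0,0,0,0,0,20],
  ],
)

```text
time: 12.68
eef_pos: [0.5103, 0.2847, 0.1847]
ee_rot: [-2.105, -2.058, 0.258]
contact_force: [-0.2, -0.8, -1.1]
finger_gap: 0.0284
gripper_force: 59.5
```

Run:
```python
from h import *
print(r.sense()['finger_gap'],r.sense()['eef_pos'])
c,s=np.cos(np.radians(7)),np.sin(np.radians(7))
w=np.array([.482+.06*c,-.25+.06*s]); print(w)
plan([((.56,.0,.21),rotm(3,0),6),((w[0],w[1],.15),rotm(7),5)])
P=np.load('scene1.npy');Q=P.reshape(-1,3);Q=Q[~np.isnan(Q[:,0])]
d=Q[:,:2]-[.482,-.25]; t=np.c_[d@[c,s],d@[-s,c]]
for lo,hi in ((.022,.04),(0,.012)):
    m=(Q[:,2]>lo)&(Q[:,2]<hi)&(abs(t[:,0])<.15)&(abs(t[:,1])<.11)
    print(lo,np.histogram(t[m&(abs(t[:,1])<.06),0],30,(-.03,.15))[0],np.histogram(t[m&(t[:,0]>.02)&(t[:,0]<.1),1],22,(-.11,.11))[0])
```

```text
0.028441894049766846 [0.51030188 0.28470889 0.18472148]
[ 0.54155277 -0.24268784]
[-47.2, 7.9, -6.7] [-2.44, -0.15, -0.71]
[-47.3, 7.6, -6.3] [-2.44, -0.15, -0.71]
[-47.4, 7.3, -5.8] [-2.44, -0.15, -0.71]
[-47.5, 6.9, -5.4] [-2.44, -0.15, -0.71]
[-47.6, 6.6, -5.0] [-2.44, -0.15, -0.71]
[-47.7, 6.2, -4.6] [-2.44, -0.15, -0.71]
--
[-48.3, -6.2, 12.0] [0.0, 0.0, -0.8]
[-48.2, -6.9, 12.0] [0.0, 0.0, -0.8]
[-48.1, -7.6, 12.0] [0.0, 0.0, -0.8]
[-48.0, -8.2, 12.0] [0.0, 0.0, -0.8]
[-47.9, -8.9, 12.0] [0.0, 0.0, -0.8]
--
0.022 [  5  10  96  96   0   0   0   0   0   0   0   0   0   0   0   0   0   0
   0   0   0   0   0   0   0   0  84 102   0   0] [  0 118  19   0   0   0   0   0   0   0   0   0   0   0   0   0   0   0
   0   1 124   0]
0 [  0   0   8 176 147 153 150 150 156 154 154 150 159 158 158 156 163 167
 164 157 169 166 166 166 169 144   0  75  34  30] [ 45  80  79 196 197 187 192 181 185 179 175 175 181 170 165 169 162 158
 164 152  73  10]
```

>>> jog_arm(
  targets=[
    [-47,8,-6.5,-2.5,0,-0.7,20],
    [-47,7.5,-6.5,-2.5,0,-0.7,20],
    [-47.5,7.5,-6,-2.5,0,-0.7,20],
    [-47.5,7,-5.5,-2.5,0,-0.7,20],
    [-47.5,6.5,-5,-2.5,0,-0.7,20],
  ],
)

```text
time: 13.3
eef_pos: [0.5485, 0.0458, 0.2012]
ee_rot: [-2.152, -2.236, 0.034]
contact_force: [0.6, 0.9, -1.0]
finger_gap: 0.0284
gripper_force: 59.5
```

>>> jog_arm(
  targets=[
    [-47.5,6,-4.5,-2.5,0,-0.7,20],
    [-48,-6,12,0,0,-0.8,20],
    [-48,-7,12,0,0,-0.8,20],
    [-48,-7.5,12,0,0,-0.8,20],
    [-48,-8,12,0,0,-0.8,20],
  ],
)

```text
time: 13.92
eef_pos: [0.5412, -0.1942, 0.1538]
ee_rot: [-2.094, -2.329, -0.015]
contact_force: [1.0, 0.1, -0.9]
finger_gap: 0.0283
gripper_force: 59.5
```

>>> jog_arm(
  targets=[
    [-48,-9,12,0,0,-0.8,20],
    [0,0,0,0,0,0,20],
    [0,0,0,0,0,0,20],
    [0,0,0,0,0,0,20],
    [0,0,0,0,0,0,20],
  ],
)

```text
time: 14.55
eef_pos: [0.5383, -0.2406, 0.1423]
ee_rot: [-2.078, -2.345, -0.015]
contact_force: [-0.8, 0.1, -1.0]
finger_gap: 0.0287
gripper_force: 59.5
```

Run:
```python
from h import *
s=r.sense();print(s['finger_gap'],s['eef_pos'])
plan([((.5415,-.2427,s['eef_pos'][2]),rotm(7),1),((.5415,-.2427,.012),rotm(7),5)])
p,P,T=look('wrist','w6')
```

```text
0.028693246643540993 [ 0.53832864 -0.24056737  0.14234232]
[-2.5, 2.9, -0.0] [0.11, -0.73, -0.08]
--
[0.0, -0.0, 26.1] [0.0, 0.0, -0.0]
[0.0, -0.0, 26.1] [0.0, 0.0, 0.0]
[0.0, -0.0, 26.1] [0.0, 0.0, -0.0]
[0.0, -0.0, 26.1] [0.0, 0.0, 0.0]
[0.0, -0.0, 26.1] [0.0, 0.0, 0.0]
--
```

View pics/w6.png

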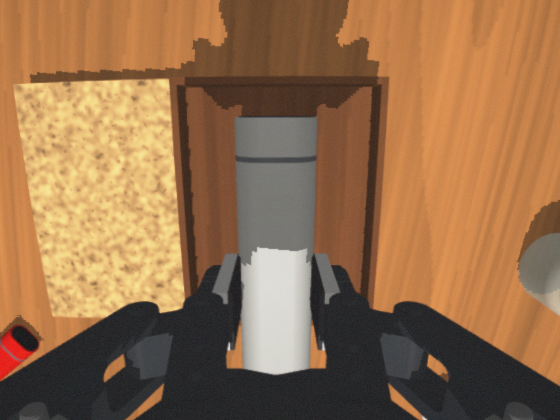

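The tube is centred over the well, between its walls at columns 185 and 375, and lines up with it. Lowering and releasing.

>>> jog_arm(
  targets=[
    [-2.5,3,30,0,-0.7,0,20],
    [0,0,36,0,0,0,20],
    [0,0,34,0,0,0,20],
    [0,0,20,0,0,0,20],
    [0,0,9,0,0,0,20],
  ],
)

```text
time: 15.22
eef_pos: [0.5412, -0.2425, 0.0121]
ee_rot: [-2.084, -2.35, -0.002]
contact_force: [0.3, -0.3, -0.7]
finger_gap: 0.0282
gripper_force: 59.5
```

>>> jog_arm(
  targets=[
    [0,0,0,0,0,0,20],
    [0,0,0,0,0,0,20],
    [0,0,0,0,0,0,36],
    [0,0,0,0,0,0,50],
    [0,0,0,0,0,0,60],
  ],
)

```text
time: 15.85
eef_pos: [0.5417, -0.2432, 0.0134]
ee_rot: [2.084, 2.349, 0.003]
contact_force: [-0.2, 0.3, 0.8]
finger_gap: 0.0602
gripper_force: 0.0
```

>>> jog_arm(
  targets=[
    [0,0,0,0,0,0,60],
    [0,0,-15,0,0,0,60],
    [0,0,-50,0,0,0,60],
    [0,0,-60,0,0,0,60],
    [0,0,-60,0,0,0,60],
  ],
)

```text
time: 16.48
eef_pos: [0.5409, -0.2431, 0.2009]
ee_rot: [2.084, 2.349, 0.003]
contact_force: [0.9, -0.5, 0.5]
finger_gap: 0.0601
gripper_force: 0.0
```

>>> jog_arm(
  targets=[
    [0,0,0,0,0,0,60],
    [0,0,0,0,0,0,60],
    [0,0,0,0,0,0,60],
    [0,0,0,0,0,0,60],
    [0,0,0,0,0,0,60],
  ],
)

```text
time: 17.1
eef_pos: [0.5409, -0.2431, 0.1973]
ee_rot: [-2.084, -2.35, -0.002]
contact_force: [-0.8, 0.0, 0.6]
finger_gap: 0.0604
gripper_force: 0.0
```

Run:
```python
from h import *
p,P,T=look('wrist','w7'); print(rect(P,(.5415,-.2427),.017,.028,(.05,.08)))
p,P,T=look('scene','s7'); print(rect(P,(.577,.005),.03,.06,(.05,.08)))
```

```text
(((0.5429368019104004, -0.2419552206993103), (0.03059810772538185, 0.12971432507038116), 6.959401607513428), array([0.01911912, 0.02350723, 0.02498398]), 4676)
(((0.5767970085144043, 0.005379989743232727), (0.02576381154358387, 0.13292190432548523), 8.669801712036133), array([0.03500508, 0.04347471, 0.04685344]), 633)
```

View pics/w7.png

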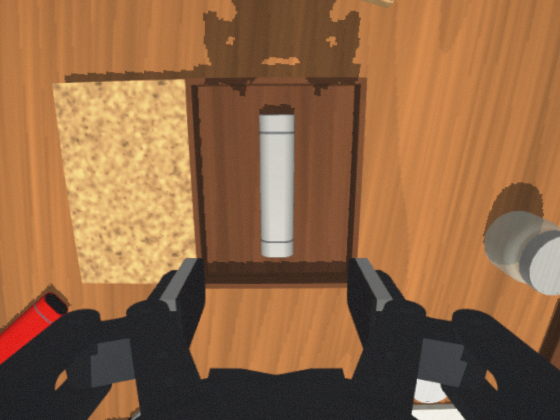

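The tube lies flat on the well floor at (277,185), and the round tube is still where it was on its board.

```bash
python3 -c "
from plant import r
print(r.finish_job())"
```

```text
the job is handed in; nothing more can be done
None
```

The ledge tube was the squashed one: it stayed put on the upper half of the ramp, so I put it in the scrap well; the round tube is untouched on its board, and the job was handed in at about 17 s.

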